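# Lock off the overhead test supply with the flat key and stow the key

### The job

Lock off the test supply: take the flat-bladed key (the one with the flat, rectangular bow) out of the crate, push its blade fully home in the slot of the switch barrel, and turn the barrel clockwise, seen from above, with it until it stops. Then draw the key out and stand it upright in the cell it came from, fully seated, and let go. Leave the switch turned to its stop, and leave everything else where it is.

Things in the scene. Friction and masses are not known exactly. Their poses are not given: they have to be found in the camera images.
- key: Steel key upright in one of the crate's cells (which varies), 78 mm tall, 0.2 kg. Origin: centre of the blade's lower end, z up. Blade 20 (x) x 8 (y) x 24 mm; flange 48 mm diameter, z 24-30 mm, which rests on the barrel's top when home and on the seat in the crate; shank 14 mm diameter; flat bow 40 (x) x 10 (y) mm, z 42-78 mm, gripped across its 10 mm. Half-turn symmetric about z.
- barrel (a joint): Angle of the switch barrel, rad: grows clockwise seen from above, from 0 to the stop at 1.35; starts somewhere in 0 to 0.25. Stiff enough to stay where it is left (0.06 N m).
- barrel_mouth (a point): Centre of the slot's mouth in the barrel's top face, 75 mm above the table; turns with the barrel; z up, x along the slot. Slot 22 (x) x 10 (y) mm, 27 mm deep, mouth chamfered 3 mm. The barrel is a steel drum of 50 mm diameter, 30 mm tall, with a small pointer on its side at +x.
- switch_box: Aluminium switch box fixed to the table, 110 x 110 x 42 mm (45 mm at the dark disc under the barrel), barrel in the middle of its top. Origin: centre of its underside, z up. A raised dot marks the pointer at 0 rad (box +x), a raised bar the stop.
- crate: Divided crate fixed to the table, 66 (x) x 190 (y) mm, plywood walls and dividers 4 mm thick, 46 mm high. Origin: centre of its underside, z up. Three cells, centred at y = -62, 0, 62 mm, 58 x 58 mm inside; in each a grey seat 34 mm above the table with a 28 x 28 mm square hole, 28 mm deep, for a key's blade. A seated key's origin is 10 mm above the table.
- pin_key: Bystander: steel key like the first but with a round 12 mm pin and a cylindrical grip of 26 mm diameter, in another cell of the crate. 76 mm tall, flange 48 mm; origin at the pin's lower end.
- insulator: Bystander: stubby green glass insulator, 46 mm tall, foot 48 mm diameter, in the third cell, standing on the seat. Origin: centre of its underside.
- retainer: Bystander: U-shaped brass shoe retainer, 30 x 60 x 27 mm, on the table between crate and switch. Origin: centre of its underside.
- probe_rod: Bystander: silver probe rod lying on the table, 170 mm long, 12 mm square grip. Origin under its middle.
- tin: Bystander: steel tin, 66 mm diameter, 75 mm tall. Origin: centre of its underside.
- carbon_strip: Bystander: aluminium-backed black carbon strip, 30 x 130 x 26 mm, lying on the table. Origin: centre of its underside.
Mind the look-alikes: they are no part of the job. Several things have the shape of the switch_box; the one meant has the colours described above. Leave any purple look-alike of the key alone.

How it is judged:
By the outcome, as a careful person would: the job done as asked, in the order asked, and still so for the second after the job is handed in, with the robot touching nothing.
It also fails if it takes over 64 s, if anything falls off the work surface, if the arm or the gripper's body presses on something with over 40 N, if the wrist force passes 120 N, or if a joint passes its speed limit or range.

### The arm

A 7-joint arm with a two-finger parallel gripper is mounted at the origin on the work surface. World frame = base frame: x ahead of the robot, y to its left, z up, the work surface at z = 0. Lengths are in m, angles in rad, forces in N, time in s.
With the tool pointing down it reaches from about 0.4 to 0.85 m from the base axis. Payload 10.4 kg.
Tool frame: the origin (TCP) lies midway between the tips of the shut fingers; the grasp point (between the pads) lies 19 mm behind it; x points along the fingers, z is the direction in which the jaws open and shut, and the axes are right-handed (so a half turn about x gives the same grasp; the last joint's range is limited). The gripper opens to 87 mm and grips with 3 to 60 N. Pads are 19 mm wide; open, the fingers measure 117 mm over their backs; the gripper's body (75 mm by 190 mm) begins 51 mm behind the grasp point.
Start: joints at [-1.31, 0.332, -0.065, 1.46, 0.022, 1.35, -0.088], TCP at [0.175, 0.6, 0.192] pointing down, gripper open.
Joint ranges: [-2.6, 2.6], [-0.5, 2.12], [-1.47, 1.34], [0.16, 2.42], [-1.27, 4.41], [0.06, 2.06], [-2.6, 2.6]. Speed limits (rad/s): [2.22, 2.22, 2.79, 2.79, 3.14, 3.14, 3.14].

### API

Orientations are given as a unit quaternion [x, y, z, w].
In Python, from bench import r, cams, job_done gives the robot as it stands. The module is installed in compiled form; this text tells all that it offers.
- The arm moves only by the shell command python3 -m inch 'ROWS' [FORCE]. ROWS is a JSON object of lists of equal length, an entry for each row: "translation": the shift along the tool's x, y, z in m, a list of three; "twist": the turn, a rotation vector about the tool's x, y, z in rad, a list of three; "grip": the finger opening in m, from 0 to 0.087. A call has 1 to 12 rows; each row is the pose to reach, as a shift and turn from the pose measured when the call began, along the tool's axes at that moment; what a row does not reach only later rows make up. A row lasts 1/12 s, in which the tool goes at most 41.7 mm and 7.16 degrees, less where a joint would pass 70% of its speed; a pose out of reach is approached as far as the arm can. A call with a gripper value outside its range is refused whole. The fingers move at their own pace and stop on an object; FORCE is the grip in N (left out, the last holds). Time passes only in rows, so rows that repeat a pose let the fingers close. It gives the time, the measured TCP pose, the force and the opening at its end, in the units of the state.
- r.observe(): the state, without advancing time (a new reading comes with each control period).
- cams.read_camera(name): name is "scene" or "top" or "wrist"; returns a dict with "image" (384x512x3 uint8, red, green, blue), "mtx" (3x3 intrinsics, pixels), "D" ([k1, k2, p1, p2, k3] as OpenCV has them; the pictures are not rectified), "world_from_camera" (4x4, takes a point from camera to world coordinates); the wrist camera has in their place "tool_from_camera" (4x4, takes a point from camera to tool coordinates, whose origin is the TCP and whose axes are the tool frame's). Camera axes: x right, y up, looking along -z (the intrinsics and any distortion apply to the point x, -y, -z); pixel columns grow to the right and rows downward; lengths in m; the calibration is good to about 2 mm. A picture is of the moment at which its call begins: read the wrist's pose just before it. There is no depth.
- job_done(): hands the job in, once; it reports no verdict.
The state is a dict: "clock": time; "joint_pos": joint angles; "qvel": joint speeds; "joint_efforts": joint torques, N m; "eef_pos": TCP position; "orientation": TCP orientation; "wrist_force": force on the tool from outside, world axes, zero at the start; "wrist_torque": the same for the moment, N m; "finger_gap": finger opening in m.
Only numpy, scipy, OpenCV 4.12 (cv2) and the standard library are available. Lean on these libraries where they do the work, as an engineer would, in place of code of your own. Each camera call takes 0.05 s, during which the arm holds its last target. There are 200 camera calls.

## Working session

There is one attempt and no reset: what is moved stays moved. The work goes in short steps, Python scripts to look and compute and a shell command to move; the robot and the scene stay as the last step left them, time stands still between calls to the robot, and variables do not carry over. Pictures are saved under pics/ and viewed, about 8 in all and at most 12, crops included, and the job is handed in when it is done.

```bash
mkdir -p pics; cat > h.py <<'E'
import numpy as np, cv2
from scipy.spatial.transform import Rotation as R
from bench import r, cams, job_done
def snap(name,fn=None):
    s=r.observe(); c=cams.read_camera(name)
    if 'world_from_camera' in c: T=np.array(c['world_from_camera'])
    else:
        W=np.eye(4); W[:3,:3]=R.from_quat(s['orientation']).as_matrix(); W[:3,3]=s['eef_pos']; T=W@np.array(c['tool_from_camera'])
    c['T']=T
    if fn: cv2.imwrite('pics/'+fn,c['image'][:,:,::-1]); np.savez('pics/'+fn[:-4]+'.npz',image=c['image'],mtx=c['mtx'],D=c['D'],T=T)
    return c
def load(fn): return dict(np.load('pics/'+fn+'.npz'))
def onplane(c,px,z):
    px=np.array(px,float).reshape(-1,1,2)
    n=cv2.undistortPoints(px,np.array(c['mtx']),np.array(c['D'])).reshape(-1,2)
    d=np.c_[n[:,0],-n[:,1],-np.ones(len(n))]@c['T'][:3,:3].T; o=c['T'][:3,3]
    return o+d*((z-o[2])/d[:,2])[:,None]
def proj(c,P):
    p=(np.array(P,float).reshape(-1,3)-c['T'][:3,3])@c['T'][:3,:3]
    p=p*[1,-1,-1]
    return cv2.projectPoints(p,np.zeros(3),np.zeros(3),np.array(c['mtx']),np.array(c['D']))[0].reshape(-1,2)
def tool(p):  # world target -> tool-axes shift
    s=r.observe(); return R.from_quat(s['orientation']).inv().apply(np.array(p)-s['eef_pos'])
E
python3 - <<'E'
from h import *
a=snap('top','top0.png');b=snap('scene','scene0.png')
cv2.imwrite('pics/both.png',np.vstack([a['image'],b['image']])[:,:,::-1]) if 0 else None
s=r.observe();print(s);print(R.from_quat(s['orientation']).as_matrix().round(3));print(a['T'],b['T'])
E
```

```text
{'clock': 0.1, 'joint_pos': array([-1.30956894,  0.33279904, -0.06472276,  1.4608473 ,  0.02160591,
        1.34988257, -0.08845619]), 'qvel': array([-7.16344041e-05, -8.79129002e-04,  3.87619593e-04, -3.15111012e-03,
       -1.69945408e-05,  1.47024969e-03,  1.77363937e-03]), 'joint_efforts': array([ 2.22727533e-03, -6.24541426e+01,  2.49680586e-02, -3.90715420e+01,
       -6.14879094e-02,  3.65032547e-02,  3.75767138e-05]), 'eef_pos': array([0.1749082 , 0.59963692, 0.19164438]), 'orientation': array([-0.42455683,  0.56601339,  0.42400075,  0.56533504]), 'wrist_force': array([ 0.14700265,  0.65380566, -0.15351484]), 'wrist_torque': array([ 0.03994129, -0.00637179, -0.0211964 ]), 'finger_gap': 0.08733027645720336}
[[-0.    -0.96   0.28 ]
 [-0.001  0.28   0.96 ]
 [-1.    -0.    -0.001]]
[[ 0.01482776  0.99376391 -0.11051437  0.41992719]
 [-0.99974169  0.0128307  -0.01875992 -0.07605672]
 [-0.01722496  0.11076399  0.99369746  1.22429534]
 [ 0.          0.          0.          1.        ]] [[ 2.83037978e-01 -5.24242532e-01  8.03155820e-01  1.42350369e+00]
 [ 9.59107778e-01  1.55868983e-01 -2.36256492e-01 -3.28397658e-01]
 [-1.33137952e-03  8.37182554e-01  5.46921932e-01  6.55076006e-01]
 [ 0.00000000e+00  0.00000000e+00  0.00000000e+00  1.00000000e+00]]
```

View pics/top0.png

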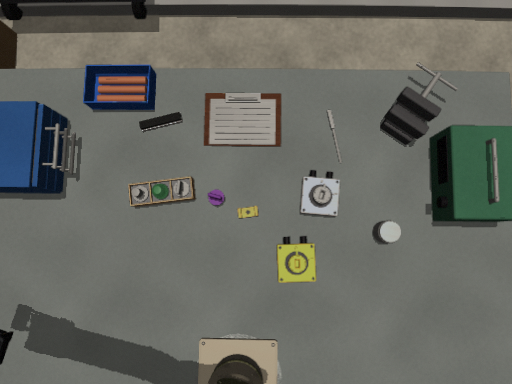

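View pics/scene0.png

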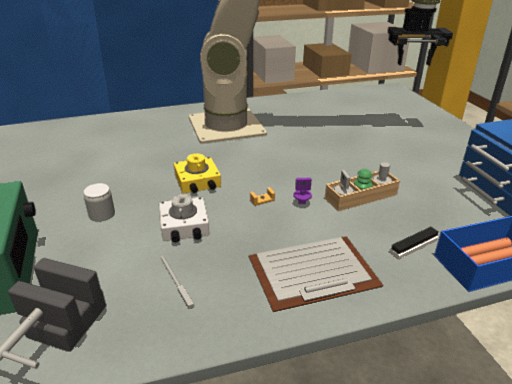

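The top view shows the crate around px (161,191), with the flat-bow key in its right cell near (182,188). The aluminium box is at (320,196). The yellow box and the purple key are look-alikes. In the scene view the flat bow is at (345,180).

```bash
python3 - <<'E'
from h import *
a=load('top0');b=load('scene0')
print(a['mtx'],a['D'])
for n,p,z in [('key',(182,188),.08),('crate',(161,191),.046),('box',(320,196),.075),('purple',(216,198),.05),('retainer',(248,212),.02),('yellow',(296,263),.07)]: print(n,onplane(a,p,z).round(3))
print('scene key',onplane(b,(346,174),.085).round(3),'barrel',onplane(b,(182,203),.075).round(3))
c=cams.read_camera('wrist');print(np.array(c['tool_from_camera']).round(3),c['mtx'],c['D'])
s=r.observe();
for p in [(.60,.16,.25)]: print(tool(p))
A=a['image'][165:220,120:210];B=a['image'][165:220,280:370]
cv2.imwrite('pics/crop.png',np.vstack([cv2.resize(x,None,fx=5.4,fy=5.4,interpolation=2) for x in (A,B)])[:,:,::-1])
E
```

```text
[[401.54639804   0.         258.05551523]
 [  0.         401.54639804 190.26432075]
 [  0.           0.           1.        ]] [-0.03556092  0.          0.          0.          0.        ]
key [[0.551 0.165 0.08 ]]
crate [[0.545 0.235 0.046]]
box [[ 0.533 -0.232  0.075]]
purple [[0.526 0.07  0.05 ]]
retainer [[ 0.488 -0.024  0.02 ]]
yellow [[ 0.342 -0.165  0.07 ]]
scene key [[0.557 0.177 0.085]] barrel [[ 0.555 -0.239  0.075]]
[[ 0.001  0.282 -0.959 -0.193]
 [ 0.     0.959  0.282  0.077]
 [ 1.    -0.     0.001  0.001]
 [ 0.     0.     0.     1.   ]] [[267.14087206   0.         259.23586383]
 [  0.         267.14087206 192.06065311]
 [  0.           0.           1.        ]] [-0.02099247  0.          0.          0.          0.        ]
[-0.05790914 -0.53119506 -0.30314093]
```

View pics/crop.png

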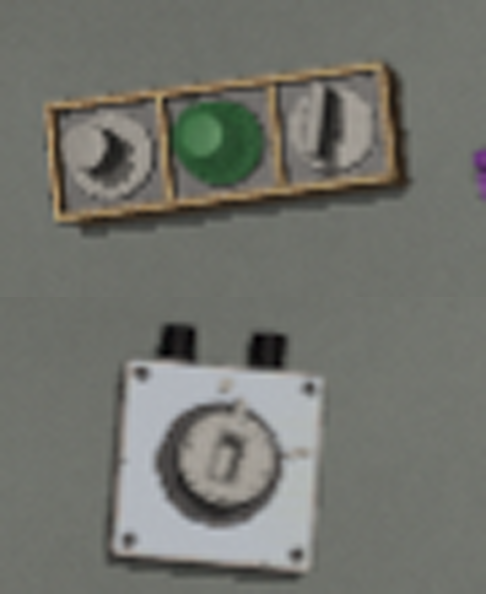

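The crop shows the key bow at crop (325,125), running roughly along image-up, with the insulator in the middle cell. On the switch, the slot is at (228,458) and tilted slightly clockwise. The dot is at the top and the stop bar at the right. Next I move above the key.

```bash
python3 -m inch '{"translation":[[-0.03,-0.03,-0.02],[-0.03,-0.063,-0.041],[-0.03,-0.096,-0.063],[-0.03,-0.129,-0.085],[-0.03,-0.162,-0.107],[-0.03,-0.195,-0.128],[-0.03,-0.228,-0.15],[-0.03,-0.261,-0.172],[-0.03,-0.294,-0.193],[-0.03,-0.327,-0.215],[-0.03,-0.36,-0.237],[-0.03,-0.393,-0.259]],"twist":[[-0.03,0,0],[-0.06,0,0],[-0.09,0,0],[-0.12,0,0],[-0.15,0,0],[-0.18,0,0],[-0.21,0,0],[-0.24,0,0],[-0.27,0,0],[-0.3,0,0],[-0.33,0,0],[-0.36,0,0]],"grip":[0.087,0.087,0.087,0.087,0.087,0.087,0.087,0.087,0.087,0.087,0.087,0.087]}'
python3 -c "
from h import *
s=r.observe();print(s['joint_pos'].round(2),R.from_quat(s['orientation']).as_matrix().round(3),tool((.545,.165,.2)).round(4))"
```

```text
clock: 1.15
eef_pos: [0.4805, 0.2393, 0.2221]
orientation: [0.519, -0.48, -0.519, -0.48]
wrist_force: [0.5, 0.6, -0.0]
finger_gap: 0.0871
[-0.77  0.12  0.24  1.66 -0.03  1.37  1.13] [[-0.    -0.997 -0.078]
 [-0.001 -0.078  0.997]
 [-1.     0.    -0.001]] [ 0.0221 -0.0585 -0.079 ]
```

```bash
python3 -m inch '{"translation":[[0.006,-0.02,-0.025],[0.014,-0.04,-0.05],[0.022,-0.058,-0.079],[0.022,-0.058,-0.079],[0.022,-0.058,-0.079]],"twist":[[0,0,0],[0,0,0],[0,0,0],[0,0,0],[0,0,0]],"grip":[0.06,0.05,0.05,0.05,0.05]}'
python3 -c "
from h import *
c=snap('wrist','w1.png')"
```

```text
clock: 1.57
eef_pos: [0.5449, 0.1626, 0.1993]
orientation: [0.518, -0.482, -0.518, -0.48]
wrist_force: [0.5, 0.8, 0.2]
finger_gap: 0.0612
```

View pics/w1.png

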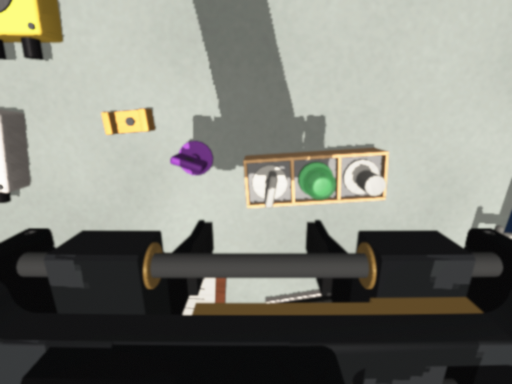

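The wrist view shows the crate at px (316,180), with the flat bow in its left cell near (270,185). The purple key is at (192,158). Now I measure the crate rim and the bow.

```bash
cat >> h.py <<'E'
def crate(c,box):
    x0,y0,x1,y1=box; im=c['image'][y0:y1,x0:x1]
    h=cv2.cvtColor(im,cv2.COLOR_RGB2HSV)
    m=cv2.inRange(h,(8,70,90),(25,255,255)); m=cv2.morphologyEx(m,cv2.MORPH_CLOSE,np.ones((3,3),np.uint8))
    n,l,st,_=cv2.connectedComponentsWithStats(m); k=1+np.argmax(st[1:,4])
    v,u=np.nonzero(l==k); P=onplane(c,np.c_[u+x0,v+y0],.046)
    return cv2.minAreaRect((P[:,:2]*1000).astype(np.float32)),st[k]
E
python3 - <<'E'
from h import *
c=load('w1'); print(crate(c,(230,135,405,220)))
a=load('top0'); print(crate(a,(120,165,205,220)))
im=c['image'][140:215,235:300]; cv2.imwrite('pics/w1c.png',cv2.resize(im,None,fx=8,fy=8,interpolation=2)[:,:,::-1])
E
```

```text
(((544.7000122070312, 237.39248657226562), (71.28135681152344, 189.04196166992188), 7.8974223136901855), array([  13,   13,  145,   59, 2074], dtype=int32))
(((545.7518310546875, 236.70321655273438), (65.96923065185547, 190.0056915283203), 7.840913772583008), array([  8,  12,  65,  29, 288], dtype=int32))
```

View pics/w1c.png

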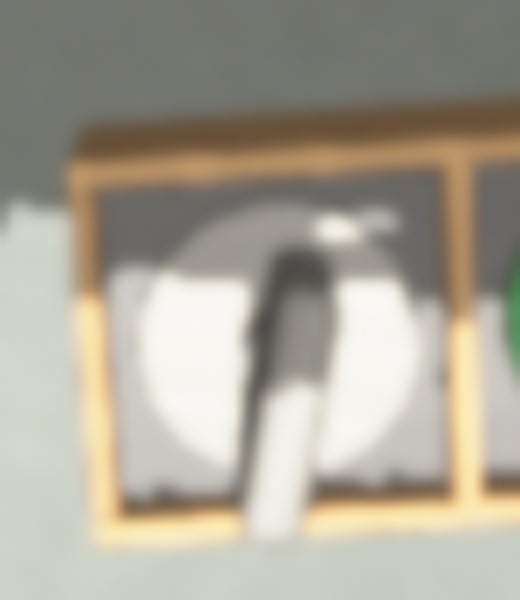

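The crop shows the bow's lit top face from (297,385) to (272,540) and the flange circle centred near (280,340).

```bash
python3 - <<'E'
from h import *
c=load('w1')
p=lambda u,v:(235+(u+.5)/8-.5,140+(v+.5)/8-.5)
A,B=onplane(c,[p(297,385),p(272,538)],.088);print(A,B,np.linalg.norm(A-B),(A+B)/2,np.degrees(np.arctan2(*(B-A)[1::-1])))
print('flange',onplane(c,p(280,338),.040), onplane(c,[p(140,338),p(420,338)],.04))
cell=np.array([.5455,.237])+R.from_euler('z',7.9,degrees=True).as_matrix()[:2,:2]@[0,-.062];print(cell)
s=r.observe();M=R.from_quat(s['orientation']).as_matrix();print('tool z ang',np.degrees(np.arctan2(M[1,2],M[0,2])))
E
```

```text
[0.55139217 0.17797367 0.088     ] [0.57553299 0.1762871  0.088     ] 0.024199672284974053 [0.56346258 0.17713038 0.088     ] -3.9963997022872375
flange [[0.55633601 0.17752674 0.04      ]] [[0.55810546 0.15378956 0.04      ]
 [0.55456408 0.20126244 0.04      ]]
[0.55402156 0.17558841]
tool z ang 94.38576609102579
```

```bash
python3 - <<'E'
from h import *
for n,(x0,y0,x1,y1) in [('top0',(174,178,192,198)),('w1',(262,166,282,212))]:
    c=load(n); g=cv2.cvtColor(c['image'],cv2.COLOR_RGB2GRAY); print(n,x0,y0); print('\n'.join(str(y)+' '+' '.join('%3d'%v for v in g[y,x0:x1]) for y in range(y0,y1)))
E
```

```text
top0 174 178
178 117 123 128 135 142 139 139 141 134 110 101  85  70  64  56 100 117  77
179 132 110  99  82  74  62  61  70  70  72  85 105 114 101  93 117 122  98
180  70  71  73  98 130 110  95 109 117 117 111 111 113 114 115 115 118 101
181 112 112 112 122 151 141  71  87 124 134 122 108 114 114 115 111 124 124
182 112 117 121 125 148 135  48  36  91 146 155 148 121 112 114 108 121 120
183 114 133 150 135 149 128  44  36  61 116 157 156 143 118 116 106 117 120
184 121 142 143 141 147 118  37  39  64 117 157 159 159 151 128 110 128 121
185 130 142 123 138 146 111  33  41  65 115 153 155 157 158 141  99 128 120
186 147 147 136 143 145 103  29  43  67 112 153 155 154 154 133  91 128 124
187 155 147 136 148 146  92  31  45  62 106 154 155 154 155 138 105 122 119
188 150 140 123 151 141  84  31  49  67 107 157 156 158 156 142 107 123 129
189 151 141 127 151 135  66  35  44  54 102 156 155 157 157 138 103 118 123
190 150 143 131 149 131  60  37  45  62 111 154 155 155 156 134  95 112 126
191 138 147 136 149 124  47  39  62  95 127 156 156 156 155 133  97 103 114
192 125 145 141 141 116
[... 3607 characters left out ...]
 181 188 192 195 197 197 197
204 198 196 188 190 215 233 238 238 234 226 211 205 213 221 225 226 228 228 228 227
205 229 227 217 207 219 232 236 235 231 224 215 220 228 231 231 232 232 230 229 227
206 231 228 219 209 215 227 229 229 225 215 212 218 226 227 226 224 223 219 216 214
207 222 218 212 205 209 214 215 213 210 206 205 210 214 214 212 210 209 208 205 204
208 210 208 206 205 205 206 204 203 202 203 204 206 207 206 205 204 203 203 203 202
209 206 207 206 207 207 206 204 203 203 204 205 206 206 204 204 202 203 203 203 203
210 206 206 206 207 207 206 205 205 204 205 206 205 205 204 203 203 202 203 202 202
211 207 207 206 206 206 206 205 205 205 205 205 205 205 204 203 202 202 202 201 201
```

```bash
python3 - <<'E'
from h import *
c=load('w1');s=r.observe()
A,B=onplane(c,[(272.2,178),(268.5,206)],.088);u=(B-A)/np.linalg.norm(B-A);print(A,B,np.degrees(np.arctan2(u[1],u[0])),B-.02*u)
M=R.from_quat(s['orientation']).as_matrix();print(s['eef_pos'],tool((.556,.177,.12)),tool((.556,.177,.053)))
print(proj(c,[s['eef_pos']]))
E
```

```text
[0.53963658 0.17755357 0.088     ] [0.57450394 0.17612522 0.088     ] -2.3458155638953597 [0.5545207  0.17694384 0.088     ]
[0.5443273  0.16464398 0.19967522] [ 0.07964607 -0.01268476  0.01151801] [ 0.14664597 -0.01277001  0.01159438]
[[261.3629054  215.92656293]]
```

```bash
python3 -m inch '{"translation":[[0.0,-0.0115,0.0118],[0.03,-0.0115,0.0118],[0.06,-0.0115,0.0118],[0.08,-0.0115,0.0118],[0.1,-0.0115,0.0118],[0.12,-0.0115,0.0118],[0.135,-0.0115,0.0118],[0.1455,-0.0115,0.0118],[0.1455,-0.0115,0.0118],[0.1455,-0.0115,0.0118]],"twist":[[0.07,0,0],[0.14,0,0],[0.14,0,0],[0.14,0,0],[0.14,0,0],[0.14,0,0],[0.14,0,0],[0.14,0,0],[0.14,0,0],[0.14,0,0]],"grip":[0.034,0.034,0.034,0.034,0.034,0.034,0.034,0.034,0.034,0.034]}' 40
python3 -c "
from h import *
c=snap('wrist','w2.png');cv2.imwrite('pics/w2c.png',cv2.resize(c['image'][60:300,150:400],None,fx=2.5,fy=2.5)[:,:,::-1]);print(proj(c,[[.555,.177,.088],[.555,.177,.052]]))"
```

```text
clock: 2.45
eef_pos: [0.5544, 0.178, 0.0544]
orientation: [-0.484, 0.516, 0.484, 0.515]
wrist_force: [0.7, -0.7, 0.8]
finger_gap: 0.0342
[[256.87399843 236.14414553]
 [257.3393236  216.00026006]]
```

View pics/w2c.png

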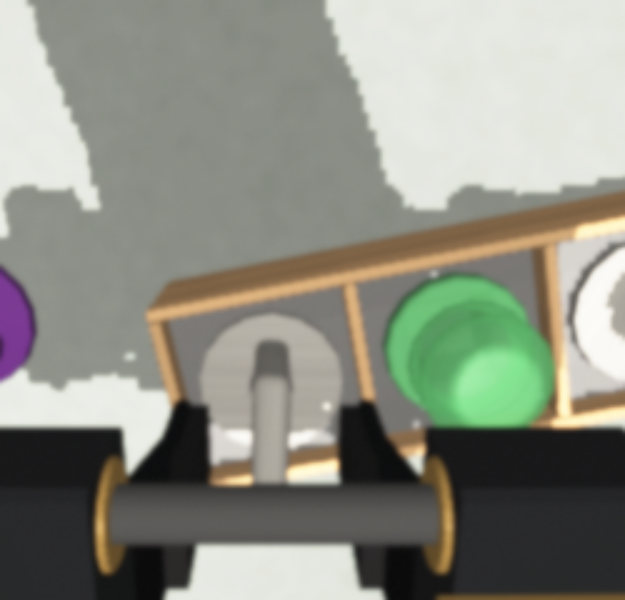

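The bow is centred and aligned between the fingers, with its near end at crop (272,375). The insulator is clear of the fingers. I close the gripper.

```bash
python3 -c "
from h import *
print(onplane(load('w2'),(258.4,211),.04))"
python3 -m inch '{"translation":[[0,0,0],[0,0,0],[0,0,0],[0,0,0],[0,0,0],[0,0,0]],"twist":[[0,0,0],[0,0,0],[0,0,0],[0,0,0],[0,0,0],[0,0,0]],"grip":[0.02,0.005,0.002,0.002,0.002,0.002]}' 45
python3 -m inch '{"translation":[[-0.005,0,0],[-0.02,0,0],[-0.04,0,0],[-0.07,0,0],[-0.1,0,0],[-0.12,0,0],[-0.12,0,0],[-0.12,0,0]],"twist":[[0,0,0],[0,0,0],[0,0,0],[0,0,0],[0,0,0],[0,0,0],[0,0,0],[0,0,0]],"grip":[0.002,0.002,0.002,0.002,0.002,0.002,0.002,0.002]}'
python3 - <<'E'
from h import *
s=r.observe();print(s['wrist_force'],s['wrist_torque'],s['joint_pos'].round(2))
a=load('top0');A=a['image'][170:225,292:350];cv2.imwrite('pics/c3.png',cv2.resize(A,None,fx=10,fy=10,interpolation=2)[:,:,::-1])
print(onplane(a,[320.,195.],.075), tool((.47,-.235,.21)))
E
```

```text
[[0.55532765 0.17775687 0.04      ]]
clock: 3.0
eef_pos: [0.5552, 0.1777, 0.0553]
orientation: [-0.484, 0.516, 0.484, 0.515]
wrist_force: [1.2, -1.1, 1.1]
finger_gap: 0.0084
clock: 3.67
eef_pos: [0.5556, 0.178, 0.1763]
orientation: [-0.484, 0.515, 0.484, 0.516]
wrist_force: [0.5, 0.3, -1.6]
finger_gap: 0.0082
[ 0.48642428  0.34742971 -1.62662386] [0.03714045 0.05394652 0.00125694] [-0.66  0.25  0.33  1.62 -0.08  1.29  1.19]
[[ 0.53636263 -0.23243665  0.075     ]] [-0.0339697   0.05946252 -0.4175412 ]
```

```bash
python3 -m inch '{"translation":[[0,-0.006,-0.02],[0,-0.012,-0.056],[0,-0.018,-0.092],[0,-0.024,-0.128],[0,-0.03,-0.164],[0,-0.036,-0.2],[0,-0.042,-0.236],[0,-0.048,-0.272],[0.003,-0.054,-0.308],[0.006,-0.06,-0.344],[0.008,-0.064,-0.38],[0.011,-0.064,-0.41]],"twist":[[0,0,0],[0,0,0],[0,0,0],[0,0,0],[0,0,0],[0,0,0],[0,0,0],[0,0,0],[0,0,0],[0,0,0],[0,0,0],[0,0,0]],"grip":[0.002,0.002,0.002,0.002,0.002,0.002,0.002,0.002,0.002,0.002,0.002,0.002]}'
python3 -m inch '{"translation":[[0,0,0],[0,0,0],[0,0,0],[0,0,0]],"twist":[[0,0,0],[0,0,0],[0,0,0],[0,0,0]],"grip":[0.002,0.002,0.002,0.002]}'
python3 - <<'E'
from h import *
s=r.observe();print(s['eef_pos'],s['orientation'],s['joint_pos'].round(2))
c=snap('wrist','w3.png');q=proj(c,[[.535,-.235,.075]])[0].astype(int);print(q)
x0,y0=max(q[0]-90,0),max(q[1]-90,0);print(x0,y0)
cv2.imwrite('pics/w3c.png',cv2.resize(c['image'][y0:y0+150,x0:x0+180],None,fx=4,fy=4,interpolation=2)[:,:,::-1])
E
```

```text
clock: 4.67
eef_pos: [0.5928, -0.2377, 0.1634]
orientation: [-0.484, 0.516, 0.484, 0.516]
wrist_force: [0.4, 0.3, -1.5]
finger_gap: 0.0083
clock: 5.0
eef_pos: [0.593, -0.2358, 0.1626]
orientation: [-0.484, 0.515, 0.485, 0.515]
wrist_force: [0.0, 0.2, -1.5]
finger_gap: 0.0084
[ 0.59296057 -0.23578396  0.16256288] [-0.48353844  0.51535427  0.48503263  0.51511542] [-0.1   0.41  0.54  1.49 -0.21  1.3   1.97]
[255 132]
165 42
```

View pics/w3c.png

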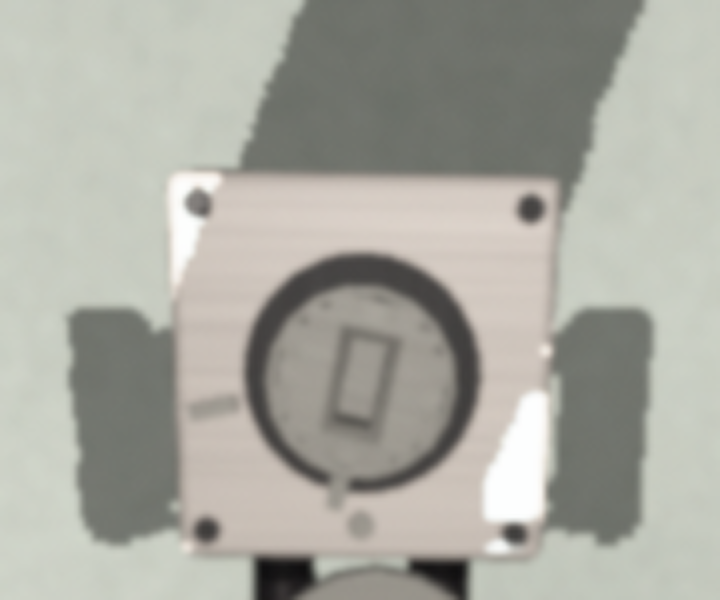

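The crop shows the aluminium box with the drum centred at crop (361,380), its slot there and tilted about -9°. The dot is at (361,525), the pointer at (338,492) and the stop bar at (215,406). Now I measure these numerically.

```bash
python3 - <<'E'
from h import *
c=load('w3'); p=lambda L:[(165+(u+.5)/4-.5,42+(v+.5)/4-.5) for u,v in L]
s=r.observe();M=R.from_quat(s['orientation']).as_matrix();ta=np.degrees(np.arctan2(M[1,2],M[0,2]))-90
ang=lambda d:np.degrees(np.arctan2(d[1],d[0]))
P=onplane(c,p([(343,325),(400,333),(383,440),(323,430)]),.075);print('corners mean',P.mean(0),'sizes',np.linalg.norm(P-np.roll(P,-1,0),axis=1),'ang',ang(P[3]-P[0]),ang(P[2]-P[1]))
C=onplane(c,p([(361,380),(264,380),(458,380),(361,283)]),.075);print('circle',C)
g=cv2.cvtColor(c['image'],cv2.COLOR_RGB2GRAY);roi=cv2.resize(g[42:192,165:345],None,fx=4,fy=4,interpolation=cv2.INTER_CUBIC)
# chamfer region darker than drum top
sub=roi[310:450,305:420];t,m=cv2.threshold(sub,0,255,cv2.THRESH_BINARY_INV+cv2.THRESH_OTSU);print('otsu',t)
cn=max(cv2.findContours(m,cv2.RETR_EXTERNAL,cv2.CHAIN_APPROX_NONE)[0],key=cv2.contourArea).reshape(-1,2)+[305,310]
Q=onplane(c,p(cn),.075);print('slot rect',cv2.minAreaRect((Q[:,:2]*1000).astype(np.float32)))
# drum dark ring: disc at z .045
B=onplane(c,p([(172,174),(556,180),(545,553),(185,549)]),.042);print('box',B.mean(0),np.linalg.norm(B-np.roll(B,-1,0),axis=1),ang(B[3]-B[0]),ang(B[2]-B[1]),ang(B[1]-B[0])-90)
d=onplane(c,p([(361,525)]),.044)[0];pt=onplane(c,p([(338,492)]),.058)[0];bar=onplane(c,p([(215,406)]),.044)[0]
for z in [d,pt,bar]: print(ang(z-C[0]),np.linalg.norm((z-C[0])[:2]))
print('tool yaw',ta)
E
```

```text
corners mean [ 0.53978262 -0.23612064  0.075     ] sizes [0.01468064 0.02764836 0.01592688 0.02723459] ang -15.144222510354897 -12.515972570257265
circle [[ 0.53907992 -0.2363745   0.075     ]
 [ 0.53751522 -0.26140428  0.075     ]
 [ 0.54062497 -0.2113452   0.075     ]
 [ 0.51503168 -0.23477877  0.075     ]]
otsu 138.0
slot rect ((540.3162231445312, -236.7039337158203), (16.55107307434082, 28.313621520996094), 73.66526794433594)
box [ 0.53958869 -0.23586044  0.042     ] [0.10569952 0.10568241 0.10876209 0.10599203] -4.423144267907822 -2.7629430360890166 -4.393735337685868
-4.396509486495233 0.044959272118784345
-15.538801425027708 0.033152548323059146
-80.58110329084609 0.04382485542434272
tool yaw -3.5300609849818585
```

```bash
python3 - <<'E'
from h import *
c=load('w3');s=r.observe();e=s['eef_pos']
t=np.linspace(0,2*np.pi,721)
for z in (.1413,.1473):
    q=proj(c,np.c_[e[0]+.024*np.cos(t),e[1]+.024*np.sin(t),np.full(721,e[2]-.1626+z)]);k=q[:,1].argmin();print(z,q[k],(q[k]-[165,42])*4, q[:,0].min(),q[:,0].max())
x0,y0=220,170
im=c['image'][y0:y0+60,x0:x0+80];cv2.imwrite('pics/w3d.png',cv2.resize(im,None,fx=8,fy=8,interpolation=2)[:,:,::-1])
q=proj(c,np.c_[e[0]+.024*np.cos(t),e[1]+.024*np.sin(t),np.full(721,e[2]-.0153)]);print(((q[[360,300,420,270,450]]-[x0,y0])*8).round())
E
```

```text
0.1413 [258.57603901 180.03636723] [374.30415603 552.14546893] 230.38822414442546 286.84259666837994
0.1473 [258.56291517 181.80790612] [374.25166067 559.23162447] 229.64251785467133 287.56470069642955
[[294.  95.]
 [415. 119.]
 [177. 133.]
 [466. 152.]
 [132. 172.]]
```

View pics/w3d.png

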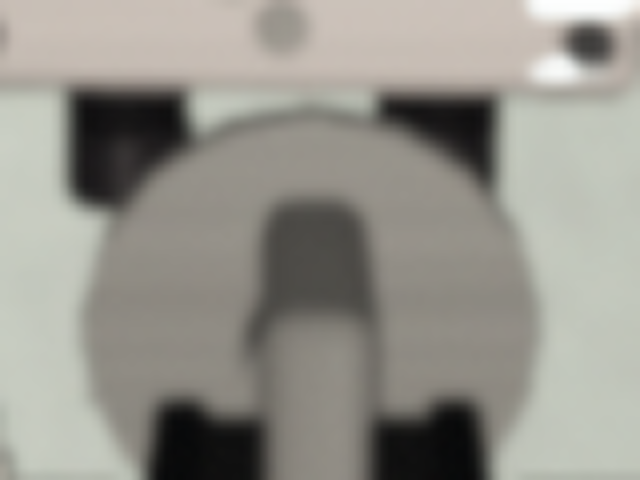

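The held flange sits at about 259.0 in column, against 258.6 predicted. Along the slot direction it is about 1.5 mm off. I take roughly half of that as correction.

```bash
python3 -m inch '{"translation":[[0.0,0.015,-0.001],[0.0,0.035,-0.002],[0.01,0.0542,-0.004],[0.02,0.0542,-0.004],[0.03,0.0542,-0.004],[0.0376,0.0542,-0.004],[0.0376,0.0542,-0.004],[0.0376,0.0542,-0.004],[0.0376,0.0542,-0.004]],"twist":[[0.07,0,0],[0.14,0,0],[0.2,0,0],[0.2,0,0],[0.2,0,0],[0.2,0,0],[0.2,0,0],[0.2,0,0],[0.2,0,0]],"grip":[0.002,0.002,0.002,0.002,0.002,0.002,0.002,0.002,0.002]}'
python3 - <<'E'
from h import *
s=r.observe();M=R.from_quat(s['orientation']).as_matrix();print(M.round(4),np.degrees(np.arctan2(M[1,2],M[0,2]))-90,s['eef_pos'],tool((.5387,-.2364,.125)))
a=snap('scene','s4.png');q=proj(a,[[.539,-.236,.085]])[0].astype(int);print(q)
x0,y0=q-[35,35];A=cv2.resize(a['image'][y0:y0+70,x0:x0+70],None,fx=8,fy=8,interpolation=2)
cv2.imwrite('pics/s4c.png',A[:,:,::-1])
E
```

```text
clock: 5.8
eef_pos: [0.5394, -0.2363, 0.1256]
orientation: [-0.43, 0.561, 0.431, 0.561]
wrist_force: [-0.6, 0.2, -1.9]
finger_gap: 0.0085
[[-1.000e-03 -9.662e-01  2.579e-01]
 [ 7.000e-04  2.579e-01  9.662e-01]
 [-1.000e+00  1.100e-03  5.000e-04]] -14.94477182437224 [ 0.53937511 -0.2363232   0.12556743] [ 0.00056803  0.00063183 -0.00024857]
[181 195]
```

View pics/s4c.png

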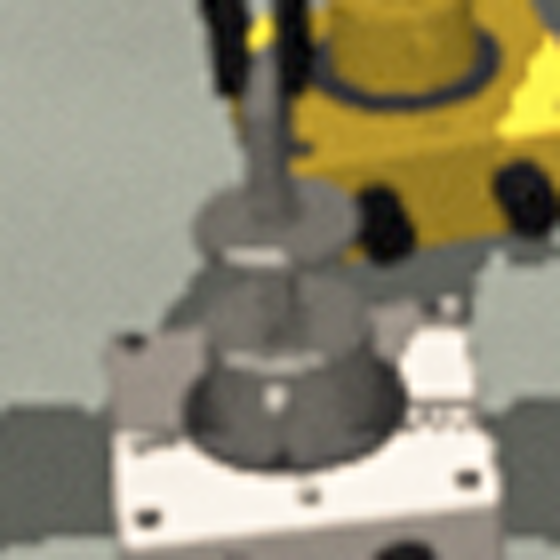

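The scene crop shows the key just above the drum, with flange centre near (277,222) and drum top near (288,312).

```bash
python3 - <<'E'
from h import *
a=load('s4');o=np.array([146,160])
print(((proj(a,[[.539,-.236,.075],[.539,-.236,.107],[.539,-.231,.107],[.544,-.236,.107]])-o)*8).round(1))
E
python3 -m inch '{"translation":[[0.003,0.0,0],[0.006,0.0,0],[0.009,0.0,0],[0.011,0.0,0],[0.013,0.0,0],[0.013,0.0,0]],"twist":[[0,0,0],[0,0,0],[0,0,0],[0,0,0],[0,0,0],[0,0,0]],"grip":[0.002,0.002,0.002,0.002,0.002,0.002]}'
```

```text
[[290.2 313.5]
 [280.8 221.2]
 [298.  218.6]
 [283.6 230.1]]
clock: 6.35
eef_pos: [0.5391, -0.2363, 0.1122]
orientation: [-0.43, 0.561, 0.431, 0.561]
wrist_force: [0.5, -0.3, -1.6]
finger_gap: 0.0084
```

The blade is 8 mm into the slot with no contact force. I carry on down.

```bash
python3 -m inch '{"translation":[[0.003,0,0],[0.006,0,0],[0.009,0,0],[0.012,0,0],[0.014,0,0],[0.0155,0,0],[0.0165,0,0],[0.0165,0,0],[0.0165,0,0]],"twist":[[0,0,0],[0,0,0],[0,0,0],[0,0,0],[0,0,0],[0,0,0],[0,0,0],[0,0,0],[0,0,0]],"grip":[0.002,0.002,0.002,0.002,0.002,0.002,0.002,0.002,0.002]}'
python3 -c "
from h import *
s=r.observe();print(s['wrist_force'],s['wrist_torque'],s['joint_pos'].round(2))"
```

```text
clock: 7.1
eef_pos: [0.5391, -0.2368, 0.0962]
orientation: [-0.43, 0.561, 0.431, 0.561]
wrist_force: [-2.7, -0.6, 5.0]
finger_gap: 0.008
[-2.66404952 -0.62867198  4.99089921] [-0.11457604  0.58642481 -0.01392158] [-0.13  0.36  0.58  1.71 -0.21  1.14  1.81]
```

Contact came at the predicted home height of 0.0962. Now I turn clockwise, which is +x twist.

```bash
python3 -m inch '{"translation":[[0.0005,0,0],[0.0005,0,0],[0.0005,0,0],[0.0005,0,0],[0.0005,0,0],[0.0005,0,0],[0.0005,0,0],[0.0005,0,0],[0.0005,0,0],[0.0005,0,0],[0.0005,0,0],[0.0005,0,0]],"twist":[[0.09,0,0],[0.18,0,0],[0.27,0,0],[0.36,0,0],[0.45,0,0],[0.54,0,0],[0.63,0,0],[0.72,0,0],[0.81,0,0],[0.9,0,0],[1.0,0,0],[1.0,0,0]],"grip":[0.002,0.002,0.002,0.002,0.002,0.002,0.002,0.002,0.002,0.002,0.002,0.002]}'
python3 -c "
from h import *
s=r.observe();M=R.from_quat(s['orientation']).as_matrix();print(s['wrist_force'],s['wrist_torque'],s['joint_pos'].round(2),np.degrees(np.arctan2(M[1,2],M[0,2]))-90,M[:,0])"
```

```text
clock: 8.1
eef_pos: [0.5395, -0.2368, 0.0961]
orientation: [-0.107, 0.699, 0.107, 0.699]
wrist_force: [-1.7, 0.8, 3.4]
finger_gap: 0.0083
[-1.71777746  0.81125153  3.35971403] [-0.00658765  0.2191028   0.01421153] [-0.27  0.4   0.76  1.71 -0.3   1.15  0.88] -72.53053601449213 [-8.83801327e-05  2.41829475e-04 -9.99999967e-01]
```

```bash
cat > st.py <<'E'
from h import *
s=r.observe();M=R.from_quat(s['orientation']).as_matrix();print(s['wrist_force'].round(2),s['wrist_torque'].round(3),'yaw',np.degrees(np.arctan2(M[1,2],M[0,2]))-90)
E
python3 -m inch '{"translation":[[0.0003,0,0],[0.0003,0,0],[0.0003,0,0],[0.0003,0,0],[0.0003,0,0]],"twist":[[0.05,0,0],[0.1,0,0],[0.15,0,0],[0.16,0,0],[0.16,0,0]],"grip":[0.002,0.002,0.002,0.002,0.002]}';python3 st.py
python3 -m inch '{"translation":[[0.0003,0,0],[0.0003,0,0],[0.0003,0,0],[0.0003,0,0],[0.0003,0,0]],"twist":[[0.03,0,0],[0.06,0,0],[0.08,0,0],[0.08,0,0],[0.08,0,0]],"grip":[0.002,0.002,0.002,0.002,0.002]}';python3 st.py
```

```text
clock: 8.52
eef_pos: [0.5397, -0.2368, 0.0961]
orientation: [-0.052, 0.705, 0.052, 0.705]
wrist_force: [-2.8, 0.6, 5.0]
finger_gap: 0.0085
[-2.79  0.58  4.96] [0.011 0.517 0.102] yaw -81.52795942787705
clock: 8.93
eef_pos: [0.5398, -0.2369, 0.0961]
orientation: [-0.025, 0.706, 0.025, 0.707]
wrist_force: [-2.6, 0.7, 6.2]
finger_gap: 0.0084
[-2.6   0.65  6.24] [0.046 0.53  0.045] yaw -85.90404022458263
```

```bash
python3 -m inch '{"translation":[[0.0003,0,0],[0.0003,0,0],[0.0003,0,0],[0.0003,0,0]],"twist":[[0.03,0,0],[0.05,0,0],[0.05,0,0],[0.05,0,0]],"grip":[0.002,0.002,0.002,0.002]}';python3 st.py
python3 -m inch '{"translation":[[0.0003,0,0],[0.0003,0,0],[0.0003,0,0],[0.0003,0,0]],"twist":[[0.03,0,0],[0.05,0,0],[0.05,0,0],[0.05,0,0]],"grip":[0.002,0.002,0.002,0.002]}';python3 st.py
```

```text
clock: 9.27
eef_pos: [0.5399, -0.2369, 0.0961]
orientation: [-0.009, 0.707, 0.009, 0.707]
wrist_force: [-1.6, 0.7, 5.2]
finger_gap: 0.0084
[-1.64  0.73  5.19] [0.14  0.629 0.063] yaw -88.55771862487505
clock: 9.6
eef_pos: [0.5399, -0.2368, 0.0961]
orientation: [0.008, 0.707, -0.007, 0.707]
wrist_force: [-2.9, 1.0, 6.3]
finger_gap: 0.0083
[-2.92  1.03  6.28] [0.187 0.67  0.272] yaw -91.19428588563026
```

```bash
python3 -m inch '{"translation":[[0.0003,0,0],[0.0003,0,0],[0.0003,0,0],[0.0003,0,0]],"twist":[[0.03,0,0],[0.045,0,0],[0.045,0,0],[0.045,0,0]],"grip":[0.002,0.002,0.002,0.002]}';python3 st.py
python3 - <<'E'
from h import *
a=snap('scene','s5.png');q=np.array([181,198])
x0,y0=q-[35,35];A=cv2.resize(a['image'][y0:y0+70,x0:x0+70],None,fx=8,fy=8,interpolation=2)
cv2.imwrite('pics/s5c.png',A[:,:,::-1])
E
```

```text
clock: 9.93
eef_pos: [0.5398, -0.2368, 0.0961]
orientation: [0.022, 0.707, -0.022, 0.707]
wrist_force: [-2.8, 0.1, 5.8]
finger_gap: 0.0082
[-2.76  0.07  5.84] [0.032 0.727 0.376] yaw -93.52854445699353
```

View pics/s5c.png

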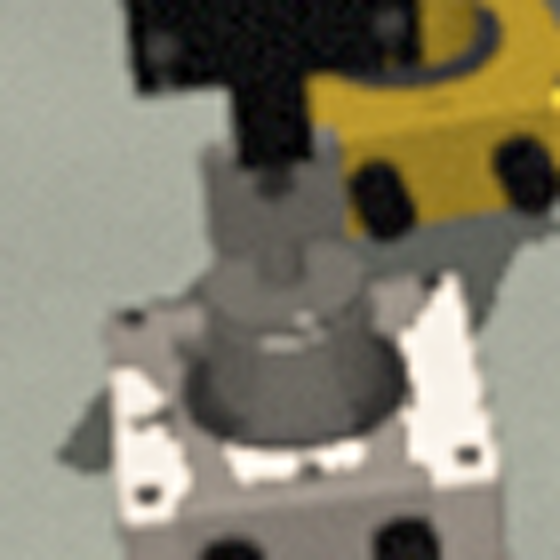

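The key is home, with the flange on the drum. The torque has risen to 0.38 N m against 0.06 for friction, so the barrel is at its stop. I ease back within the slot's play and withdraw.

```bash
python3 -m inch '{"translation":[[0,0,0],[0,0,0],[0,0,0],[0,0,0],[0,0,0]],"twist":[[-0.05,0,0],[-0.1,0,0],[-0.15,0,0],[-0.15,0,0],[-0.15,0,0]],"grip":[0.002,0.002,0.002,0.002,0.002]}';python3 st.py
python3 -m inch '{"translation":[[-0.003,0,0],[-0.007,0,0],[-0.012,0,0],[-0.018,0,0],[-0.025,0,0],[-0.035,0,0],[-0.05,0,0],[-0.07,0,0],[-0.08,0,0],[-0.08,0,0],[-0.08,0,0]],"twist":[[0,0,0],[0,0,0],[0,0,0],[0,0,0],[0,0,0],[0,0,0],[0,0,0],[0,0,0],[0,0,0],[0,0,0],[0,0,0]],"grip":[0.002,0.002,0.002,0.002,0.002,0.002,0.002,0.002,0.002,0.002,0.002]}';python3 st.py
```

```text
clock: 10.4
eef_pos: [0.5398, -0.237, 0.0962]
orientation: [-0.031, 0.706, 0.032, 0.707]
wrist_force: [-1.4, -0.2, 2.8]
finger_gap: 0.0082
[-1.39 -0.19  2.81] [-0.105  0.314 -0.033] yaw -84.90289028071489
clock: 11.32
eef_pos: [0.54, -0.237, 0.1765]
orientation: [-0.031, 0.706, 0.032, 0.707]
wrist_force: [-0.7, 0.6, -3.2]
finger_gap: 0.0083
[-0.7   0.57 -3.21] [-0.124  0.045 -0.03 ] yaw -84.89706430928722
```

```bash
python3 -m inch '{"translation":[[0,0,0.005],[0,0,0.01],[0,-0.001,0.015],[0,-0.002,0.02],[0,-0.003,0.025],[0,-0.004,0.03],[0,-0.004,0.035],[0,-0.004,0.04],[0,-0.004,0.045],[0,-0.004,0.05],[0,-0.004,0.053],[0,-0.004,0.053]],"twist":[[-0.118,0,0],[-0.236,0,0],[-0.354,0,0],[-0.472,0,0],[-0.59,0,0],[-0.708,0,0],[-0.826,0,0],[-0.944,0,0],[-1.062,0,0],[-1.18,0,0],[-1.3,0,0],[-1.42,0,0]],"grip":[0.002,0.002,0.002,0.002,0.002,0.002,0.002,0.002,0.002,0.002,0.002,0.002]}'
python3 -m inch '{"translation":[[0,0,0],[0,0,0],[0,0,0]],"twist":[[0,0,0],[0,0,0],[0,0,0]],"grip":[0.002,0.002,0.002]}'; python3 st.py
python3 - <<'E'
from h import *
c=snap('wrist','w6.png')
cv2.imwrite('pics/w6c.png',cv2.resize(c['image'][55:235,165:345],None,fx=3.3,fy=3.3,interpolation=2)[:,:,::-1])
E
```

```text
clock: 12.32
eef_pos: [0.5931, -0.2356, 0.1748]
orientation: [-0.486, 0.513, 0.486, 0.514]
wrist_force: [-0.3, 0.1, -2.3]
finger_gap: 0.0087
clock: 12.57
eef_pos: [0.5926, -0.2354, 0.1738]
orientation: [-0.484, 0.515, 0.486, 0.515]
wrist_force: [-0.0, -0.1, -1.5]
finger_gap: 0.0086
[-0.01 -0.09 -1.46] [-0.021  0.007  0.028] yaw -3.389103741971539
```

View pics/w6c.png

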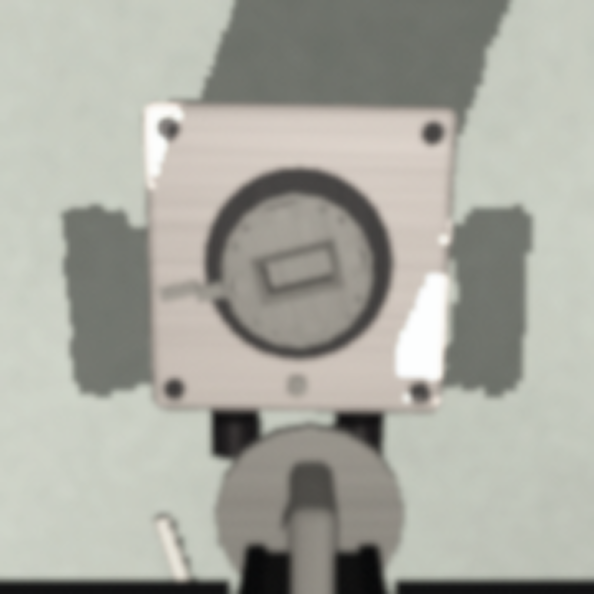

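The pointer at crop (210,292) lines up with the stop bar at (180,291), so the barrel is at its stop. The key still hangs straight in the jaws. I carry it back.

```bash
python3 -m inch '{"translation":[[-0.002,0.003,0.02],[-0.002,0.008,0.056],[-0.002,0.014,0.092],[-0.002,0.02,0.128],[-0.002,0.025,0.164],[-0.002,0.03,0.2],[-0.002,0.036,0.236],[-0.002,0.042,0.272],[-0.002,0.047,0.308],[-0.002,0.052,0.344],[-0.002,0.057,0.38],[-0.002,0.0614,0.41]],"twist":[[0,0,0],[0,0,0],[0,0,0],[0,0,0],[0,0,0],[0,0,0],[0,0,0],[0,0,0],[0,0,0],[0,0,0],[0,0,0],[0,0,0]],"grip":[0.002,0.002,0.002,0.002,0.002,0.002,0.002,0.002,0.002,0.002,0.002,0.002]}'
python3 -m inch '{"translation":[[0,0,0],[0,0,0],[0,0,0],[0,0,0]],"twist":[[0,0,0],[0,0,0],[0,0,0],[0,0,0]],"grip":[0.002,0.002,0.002,0.002]}'; python3 st.py
python3 -c "
from h import *
print(tool((.5550,.1772,.0553)))"
```

```text
clock: 13.62
eef_pos: [0.5546, 0.1804, 0.1768]
orientation: [-0.484, 0.514, 0.486, 0.515]
wrist_force: [0.9, -0.6, -1.5]
finger_gap: 0.0086
clock: 13.95
eef_pos: [0.555, 0.1786, 0.1768]
orientation: [-0.483, 0.515, 0.485, 0.516]
wrist_force: [0.5, -0.2, -1.3]
finger_gap: 0.0081
[ 0.53 -0.18 -1.3 ] [ 0.004  0.003 -0.003] yaw -3.5840335710897904
[ 0.1215447 -0.0002163 -0.001636 ]
```

```bash
python3 -m inch '{"translation":[[0.015,0,-0.001],[0.035,0,-0.001],[0.055,0,-0.001],[0.075,0,-0.001],[0.085,0,-0.001],[0.095,0,-0.001],[0.1,0,-0.001],[0.1,0,-0.001]],"twist":[[0,0,0],[0,0,0],[0,0,0],[0,0,0],[0,0,0],[0,0,0],[0,0,0],[0,0,0]],"grip":[0.002,0.002,0.002,0.002,0.002,0.002,0.002,0.002]}'; python3 st.py
python3 -m inch '{"translation":[[0.004,0,0],[0.008,0,0],[0.012,0,0],[0.016,0,0],[0.019,0,0],[0.0215,0,0],[0.022,0,0],[0.022,0,0]],"twist":[[0,0,0],[0,0,0],[0,0,0],[0,0,0],[0,0,0],[0,0,0],[0,0,0],[0,0,0]],"grip":[0.002,0.002,0.002,0.002,0.002,0.002,0.002,0.002]}'; python3 st.py
```

```text
clock: 14.62
eef_pos: [0.5547, 0.1772, 0.0763]
orientation: [-0.483, 0.516, 0.485, 0.515]
wrist_force: [-0.5, -0.0, -2.7]
finger_gap: 0.0084
[-0.49 -0.03 -2.73] [ 0.034  0.017 -0.   ] yaw -3.635488866111359
clock: 15.28
eef_pos: [0.555, 0.177, 0.0553]
orientation: [-0.483, 0.516, 0.484, 0.516]
wrist_force: [-3.7, -1.5, 7.8]
finger_gap: 0.0083
[-3.71 -1.51  7.77] [-0.463  0.855  0.025] yaw -3.6573245939627412
```

Contact came at the original height of 0.0553, so the key is seated. I release it to 34 mm and back off straight up.

```bash
python3 -m inch '{"translation":[[0,0,0],[0,0,0],[0,0,0],[0,0,0],[0,0,0],[-0.01,0,0],[-0.03,0,0],[-0.06,0,0],[-0.09,0,0],[-0.12,0,0],[-0.145,0,0],[-0.145,0,0]],"twist":[[0,0,0],[0,0,0],[0,0,0],[0,0,0],[0,0,0],[0,0,0],[0,0,0],[0,0,0],[0,0,0],[0,0,0],[0,0,0],[0,0,0]],"grip":[0.034,0.034,0.034,0.034,0.034,0.034,0.034,0.034,0.034,0.034,0.034,0.034]}'
python3 - <<'E'
from h import *
a=snap('scene','s7.png');w=snap('wrist','w7.png');t=snap('top','t7.png')
A=cv2.resize(a['image'][145:225,300:410],(550,400),interpolation=2);B=np.zeros((200,550,3),np.uint8)
C=cv2.resize(w['image'][140:220,235:400],(413,200),interpolation=2);B[:,:413]=C
cv2.imwrite('pics/f7.png',np.vstack([A,B])[:,:,::-1])
a0=load('top0')
d=cv2.absdiff(a0['image'],t['image']).max(2);d=(d>40).astype(np.uint8)
n,l,st,ce=cv2.connectedComponentsWithStats(d);print([x.tolist() for x in st[1:] if x[4]>6])
E
```

```text
clock: 16.28
eef_pos: [0.5577, 0.1775, 0.2068]
orientation: [-0.484, 0.513, 0.484, 0.519]
wrist_force: [0.9, 0.2, -0.3]
finger_gap: 0.0339
[[11, 113, 186, 258, 15097], [129, 185, 9, 20, 39], [149, 191, 86, 168, 5665], [321, 190, 4, 2, 7], [318, 193, 5, 2, 7], [325, 193, 2, 4, 7], [0, 329, 13, 36, 262], [200, 339, 39, 25, 650], [127, 360, 50, 24, 777], [190, 361, 15, 23, 186], [260, 368, 8, 16, 60], [116, 371, 7, 6, 21], [217, 378, 10, 6, 33]]
```

View pics/f7.png

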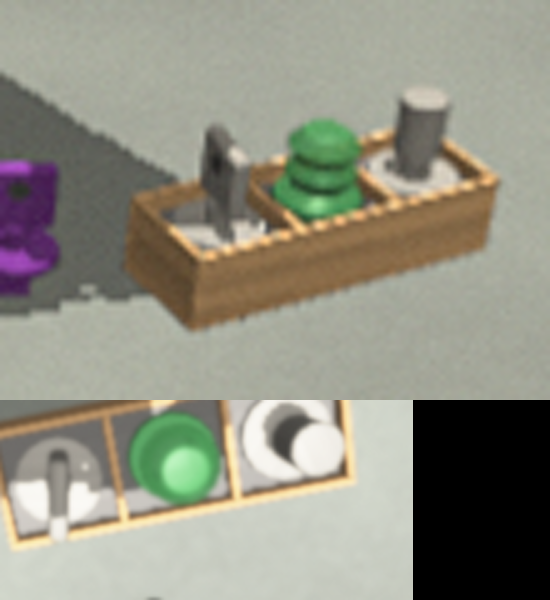

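The key stands upright and seated in its own cell, at crop (225,180). The insulator and pin key are undisturbed, and the gripper is clear. I hand the job in.

```bash
python3 -c "
from h import *
print(job_done())"
```

```text
the job is handed in; nothing more can be done
None
```

The supply is locked off: the barrel is turned clockwise to its stop, and the flat-bladed key is back upright in its own cell. I handed the job in at about 16.4 s on the robot clock; no verdict came back.

- **Insertion:** the blade went into the aluminium switch's slot cleanly. It met contact at the predicted home height (TCP z 0.0962, with 0.0963 expected).
- **Turn:** I turned the barrel until the torque reached 0.38 N m, against 0.06 N m for friction. I then eased back within the slot's play and drew the key out. The wrist picture afterwards shows the pointer lined up with the stop bar.
- **Return:** the key met its seat at the height it was picked from (TCP z 0.0553). The final pictures show it upright and seated, with the insulator and pin key undisturbed.
- **Rest of the scene:** comparing top views before and after, everything that changed lies at the barrel or where the arm and its shadow moved. The arm and its shadow cover the crate area in that view, so there I relied on the wrist and scene pictures.
- **Disagreement:** the wrist camera showed the held key about 1.5 mm from its predicted position along the slot. I aimed for about half of that correction, though little of it was left when the key went in. It entered without measurable force.

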